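# Turn a lamp mounting plate face down on the assembly board

### The job

Turn the dark wooden lamp mounting plate over onto the padded assembly board: push it along the bench against the board's front step, work its near edge up with the fingertips until it tips over the step and lies face down on the grey pad, then push it squarely home against the fence at the back of the board. It is too wide to grip and its veneer is delicate, so keep finger forces on it clearly under 20 N, leave the things beside the board where they are, and let go at the end.

Things in the scene. Friction and masses are not known exactly. Their poses are not given: they have to be found in the camera images.
- plate_centre (a point): Centre (half-way up) of the loose lamp mounting plate, a flat wooden rectangle 100 (its x) x 130 (its y) x 14 (its z) mm, 0.15 to 0.27 kg. Its z points out of the dark face with the round brass rosette; the back is pale plywood. It starts lying face up on the bench, 10 to 35 mm before the board's step, its x pointing roughly towards the step.
- plate: The same plate: origin at the centre of its pale back, same axes. Surfaces and finger pads hold it by friction (coefficient at least about 0.5): with its far edge against the step, a fingertip pushing on its near edge with about 6 to 12 N can drag that edge upwards. Carry the edge on round past upright, pressing less: it falls over by itself once about 30 degrees past upright.
- board: Assembly board, fixed: 150 (its x) x 190 (its y) x 22 mm, light wood, grey padded top. Origin at the centre of its underside; x points away from the robot to the fence, z up. Its front is a vertical step, 22 mm high, at x = -75 mm. The back fence stands 20 mm above the pad; its front face is at x = +57 mm, so a plate home against it has its centre at x = +7 mm, z = 29 mm.
- board_step (a point): Middle of the upper front edge of the board's step (22 mm above the bench); same axes as the board.
- lamp_holder_centre (a point): Bystander: cream and brass lamp holder, standing, 37 mm wide, 47 mm tall (its centre), beside the board on its +y side.
- driver_centre (a point): Bystander: small screwdriver with red handle, lying, 128 mm long (along its x), 18 mm thick, on the -y side of the plate and board.
- terminal_centre (a point): Bystander: white screw terminal strip, lying, 18 x 58 x 13 mm (long along its y), on the -y side of the board.

How it is judged:
By the outcome, as a careful person would: the job done as asked, in the order asked, and still so for the second after the job is handed in, with the robot touching nothing.
It also fails if it takes over 72 s, if anything falls off the work surface, if the arm or the gripper's body presses on something with over 40 N, if the wrist force passes 120 N, or if a joint passes its speed limit or range.

### The arm

A 6-joint arm with a two-finger parallel gripper is mounted at the origin on a cart in front of the work surface, level with it; the furniture and walls round the work are solid. World frame = base frame: x ahead of the robot, y to its left, z up, the work surface at z = 0. Lengths are in mm, angles in rad, forces in N, time in s.
With the tool pointing down it reaches from about 300 to 775 mm from the base axis. Payload 14.6 kg.
Tool frame: the origin (TCP) lies between the finger pads; the fingertips stand 19 mm ahead of it and the grasp point (between the pads) is the TCP; z points along the fingers, y is the line along which they close (so a half turn about z gives the same grasp; the last joint's range is limited). The gripper opens to 94 mm and grips with 3 to 60 N. Pads are 16 mm wide; open, the fingers measure 119 mm over their backs; the gripper's body (75 mm by 177 mm) begins 78 mm behind the grasp point.
Start: joints at [1.173, 0.3, 1.521, -0, 1.321, -0.067], TCP at [178.637, 520.171, 224.446] pointing down, gripper open.
Joint ranges: [-3.03, 3.03], [-0.79, 2.21], [0.23, 2.52], [-1.04, 4.18], [0, 3.07], [-2.55, 2.55]. Speed limits (rad/s): [2.22, 2.22, 2.57, 3.14, 3.14, 3.14].

### API

Orientations are given as [roll, pitch, yaw] about the fixed x, y, z axes, in that order (R = Rz(yaw) Ry(pitch) Rx(roll)).
In Python, from cell import monitor, imaging, job, find_in, trace gives the robot as it stands. The module is installed in compiled form; this text tells all that it offers.
- The arm moves only by the tool arm_command, never from a script. Its argument "steps" is a list of rows, each a list of 5 numbers: the opening, from 0 (shut) to 1 (fully open), then the shift along the tool's x, y, z in mm, then the turn about the tool's z in degrees. In form: [[gripper, dx, dy, dz, turn], ...]. A call has 1 to 20 rows; each row is the pose to reach, as a shift and turn from the pose commanded when the call began, along the tool's axes at that moment; what a row does not reach only later rows make up. A row lasts 1/8 s, in which the tool goes at most 62.5 mm and 10.7 degrees, less where a joint would pass 70% of its speed; a pose out of reach is approached as far as the arm can. A call with a gripper value outside its range is refused whole. The fingers move at their own pace and stop on an object; "force" is the grip in N (left out, the last holds). Time passes only in rows, so rows that repeat a pose let the fingers close. It gives the time, the measured TCP pose, the force, the opening and the grip force at its end, in the units of the state.
- monitor.read_state(): the state, without advancing time (a new reading comes with each control period).
- imaging.camera(name): name is "side" or "top"; returns a dict with "img" (480x640x3 uint8, red, green, blue), "mtx" (3x3 intrinsics, pixels), "D" ([k1, k2, p1, p2, k3] as OpenCV has them; the pictures are not rectified), "view" (4x4, takes a point from world to camera coordinates). Camera axes: x right, y down, z forward; pixel columns grow to the right and rows downward; lengths in mm; the calibration is good to about 2 mm. A picture is of the moment at which its call begins. There is no depth.
- job.sign_off(): hands the job in; it is judged then, once.
Trained networks look in a picture, given as the dict that the camera call returned (one of the last four; its "shot" number tells which), for a name from the list of things; names that differ only in an ending like _2 or _b are one class to them, and where a whole thing is asked for, a point or a joint stands for the part that bears it (a point fixed in the world has none). Each returns a list of dicts, best first, with "p" (0 to 1); they miss things now and then, are a little off and sometimes report something else, mostly with a low value. They report only what shows in the picture. A call takes as long as a camera call.
- find_in(picture, target): "rect" ([centre column, centre row, width, height] in pixels, round what is visible of it).
- trace(picture, target): "region" (480x640 bool, what is visible of it) and "rect" ([centre column, centre row, width, height] in pixels, round what is visible of it).
The state is a dict: "clock": time; "joints": joint angles; "qd": joint speeds; "effort": joint torques, N m; "eef_pos": TCP position; "eef_rot": TCP orientation; "wrist_force": force on the tool from outside, world axes, zero at the start; "moment": the same for the moment, N m; "finger_gap": finger opening in mm; "finger_force": force on a finger pad.
Only numpy, scipy, OpenCV 4.12 (cv2) and the standard library are available. Lean on these libraries where they do the work, as an engineer would, in place of code of your own. Each camera call takes 0.05 s, during which the arm holds its last target. There are 200 camera calls.

## Working session

There is one attempt and no reset: what is moved stays moved. The work goes in short steps, Python scripts to look and compute and a tool call to move; the robot and the scene stay as the last step left them, time stands still between calls to the robot, and variables do not carry over. Pictures are saved under pics/ and viewed, at most 12 in all, crops included, and the job is handed in when it is done.

Besides the shell and the picture viewer there is one more tool, called after "Emit:" as name(argument=value, ...) on one line, values as JSON. arm_command: Moves the arm, as the interface text tells. Its arguments: {"type":"object","properties":{"steps":{"type":"array","items":{"type":"array","items":{"type":"number"}}},"force":{"type":"number"}},"required":["steps"]}

```bash
mkdir -p pics; python3 - <<'E'
from cell import monitor, imaging, find_in, trace
import cv2, numpy as np
s=monitor.read_state()
for k in ["clock","eef_pos","eef_rot","wrist_force","finger_gap","finger_force"]: print(k,s[k])
ims=[]
for n in ["side","top"]:
    c=imaging.camera(n); ims.append(c["img"]); cv2.imwrite(f"pics/{n}0.png",c["img"][:,:,::-1])
    print(n,c["mtx"].round(1).tolist(),np.round(c["D"],4),c["view"].round(3).tolist())
    for t in ["plate","board","lamp_holder_centre","driver_centre","terminal_centre"]:
        print(t,[(np.round(r["rect"],1).tolist(),round(r["p"],2)) for r in find_in(c,t)][:2])
E
```

```text
clock 0.0
eef_pos [178.53666844 519.95570026 223.86469395]
eef_rot [-3.14038905e+00 -8.55599286e-05  2.81080063e+00]
wrist_force [ 0.69932125  0.21527382 -0.2452237 ]
finger_gap 93.92765231835813
finger_force 0.0
side [[606.2, 0.0, 313.2], [0.0, 606.2, 223.7], [0.0, 0.0, 1.0]] [-0.013  0.     0.     0.     0.   ] [[0.999, -0.038, 0.013, -628.189], [-0.009, -0.52, -0.854, 52.655], [0.039, 0.854, -0.52, 954.478], [0.0, 0.0, 0.0, 1.0]]
plate [([236.8, 278.6, 79.6, 56.7], 0.71)]
board [([333.3, 289.2, 108.6, 94.8], 0.75)]
lamp_holder_centre [([336.9, 222.1, 25.5, 34.9], 0.75)]
driver_centre [([232.4, 373.6, 99.9, 27.1], 0.96)]
terminal_centre [([364.3, 376.1, 28.4, 41.9], 0.8)]
top [[508.7, 0.0, 329.5], [0.0, 508.7, 245.3], [0.0, 0.0, 1.0]] [-0.0012  0.      0.      0.      0.    ] [[0.0, -1.0, 0.005, 20.21], [-0.99, -0.001, -0.14, 626.526], [0.14, -0.005, -0.99, 955.197], [0.0, 0.0, 0.0, 1.0]]
plate [([374.8, 310.0, 64.6, 52.7], 0.76)]
board [([389.8, 230.0, 104.3, 88.0], 0.96)]
lamp_holder_centre [([313.5, 221.8, 22.7, 18.0], 0.68)]
driver_centre [([474.7, 295.0, 20.4, 46.6], 0.86)]
terminal_centre [([473.9, 224.7, 32.7, 15.6], 0.54)]
```

```bash
cat > h.py <<'E'
from cell import monitor, imaging, find_in, trace
import cv2, numpy as np
def toworld(c,px,z):
    n=cv2.undistortPoints(np.array(px,float).reshape(-1,1,2),c["mtx"],np.array(c["D"],float)).reshape(-1,2)
    R,t=c["view"][:3,:3],c["view"][:3,3]
    d=np.c_[n,np.ones(len(n))]@R; o=-R.T@t
    return o+d*((z-o[2])/d[:,2])[:,None]
def project(c,P):
    return cv2.projectPoints(np.array(P,float).reshape(-1,1,3),cv2.Rodrigues(c["view"][:3,:3])[0],c["view"][:3,3],c["mtx"],np.array(c["D"],float))[0].reshape(-1,2)
def outline(c,name):
    r=trace(c,name)
    if not r: return None
    m=r[0]["region"].astype(np.uint8)
    k=max(cv2.findContours(m,cv2.RETR_EXTERNAL,cv2.CHAIN_APPROX_NONE)[0],key=cv2.contourArea)
    return k.reshape(-1,2)
def rect(c,name,z):
    k=outline(c,name)
    if k is None: return None
    w=toworld(c,k,z)[:,:2].astype(np.float32)
    return cv2.minAreaRect(w)
def st():
    s=monitor.read_state(); print("t",s["clock"],"pos",np.round(s["eef_pos"],1),"rot",np.round(s["eef_rot"],3),"F",np.round(s["wrist_force"],1),"gap",round(s["finger_gap"],1),"ff",round(s["finger_force"],1),"q",np.round(s["joints"],3))
E
python3 - <<'E'
from h import *
for n in ["top","side"]:
    c=imaging.camera(n)
    for t,z in [("plate",14),("board",22),("lamp_holder_centre",47),("driver_centre",9),("terminal_centre",13)]:
        print(n,t,rect(c,t,z))
    im=c["img"][:,:,::-1][180:420,180:500] if n=="side" else c["img"][:,:,::-1][160:370,260:540]
    cv2.imwrite(f"pics/{n}1.png",cv2.resize(im,None,fx=2.5,fy=2.5))
E
```

```text
top plate ((507.40875244140625, -69.89628601074219), (130.1728973388672, 99.78700256347656), 86.31195068359375)
top board ((661.005859375, -102.85896301269531), (194.84046936035156, 160.016845703125), 80.5194320678711)
top lamp_holder_centre ((668.0048828125, 53.58071517944336), (33.747955322265625, 32.351993560791016), 45.52007293701172)
top driver_centre ((543.7881469726562, -270.75286865234375), (19.182506561279297, 72.29466247558594), 76.5583724975586)
top terminal_centre ((676.8206787109375, -272.39227294921875), (18.761075973510742, 59.937679290771484), 7.571337699890137)
side plate ((510.0279235839844, -79.88948822021484), (147.20570373535156, 102.58023071289062), 86.93329620361328)
side board ((658.1248168945312, -113.71458435058594), (214.16854858398438, 148.7345428466797), 81.9913330078125)
side lamp_holder_centre ((666.6959228515625, 19.660282135009766), (100.09234619140625, 36.18986892700195), 84.98877716064453)
side driver_centre ((543.9458618164062, -273.116455078125), (22.588115692138672, 73.81698608398438), 76.83898162841797)
side terminal_centre ((678.5824584960938, -281.8074035644531), (21.28257942199707, 69.41259765625), 6.9523024559021)
```

View pics/top1.png

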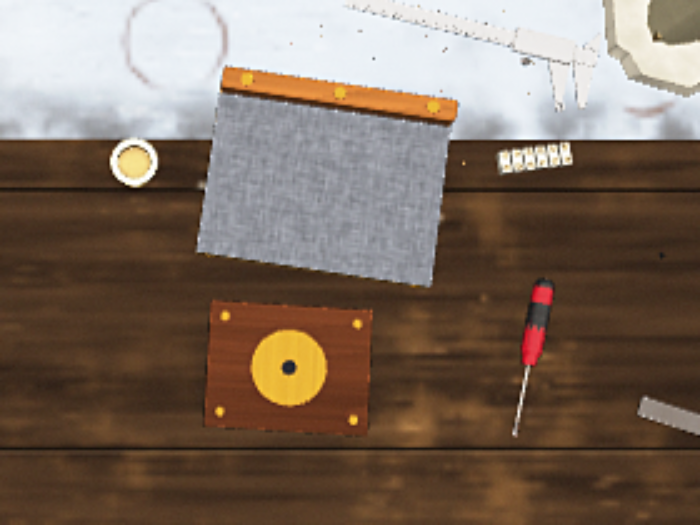

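View pics/side1.png

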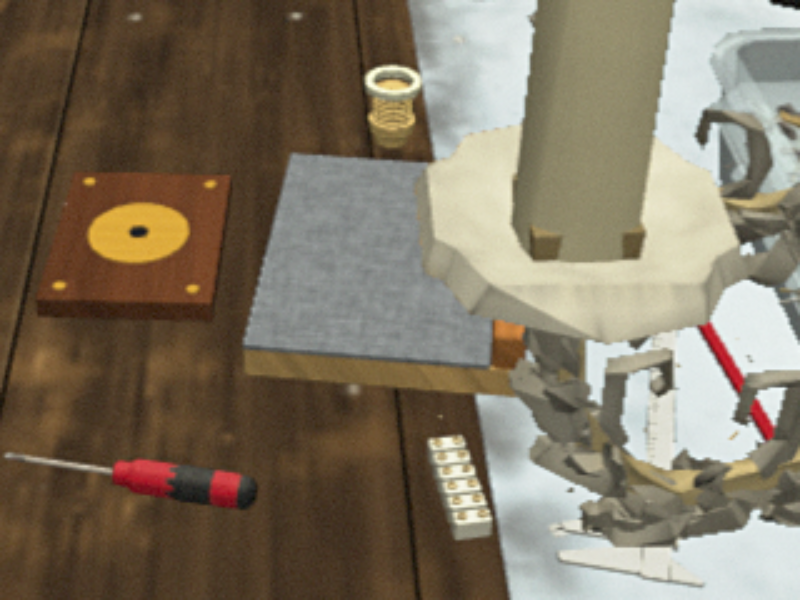

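Top crop shows the plate at (290,368) and the board at (325,190), with clear space between them. The lamp holder is at (134,161), the terminal strip at (535,158) and the driver at (530,355). In the side crop a tall beige post hides the board's right part. I'll check the full views for obstacles and fit the poses.

```bash
python3 - <<'E'
from h import *
from scipy.optimize import least_squares
c=imaging.camera("top")
a=cv2.imread("pics/side0.png");b=cv2.imread("pics/top0.png")
cv2.imwrite("pics/both.png",cv2.resize(np.vstack([a,b]),None,fx=.62,fy=.62))
f=lambda p:(np.array(p)/2.5+[260,160]-.3)
fl,fr,bl,br=toworld(c,f([(197,252),(432,286),(220,95),(455,122)]),22)[:,:2]
for n,(u,v) in dict(front=(fr,fl),left=(fl,bl),right=(fr,br)).items():
    print(n,u.round(1),v.round(1),np.linalg.norm(v-u).round(1),np.degrees(np.arctan2(*(v-u)[::-1])).round(2))
print(toworld(c,f([(212,299),(372,310),(367,436),(205,427)]),14)[:,:2].round(1))
E
```

```text
front [ 571.8 -184.9] [599.    2.5] 189.3 81.76
left [599.    2.5] [727.5 -16.6] 129.9 -8.42
right [ 571.8 -184.9] [ 705.3 -207.4] 135.4 -9.56
[[ 562.    -9.7]
 [ 553.2 -137.9]
 [ 453.7 -131.8]
 [ 460.7   -3.7]]
```

View pics/both.png

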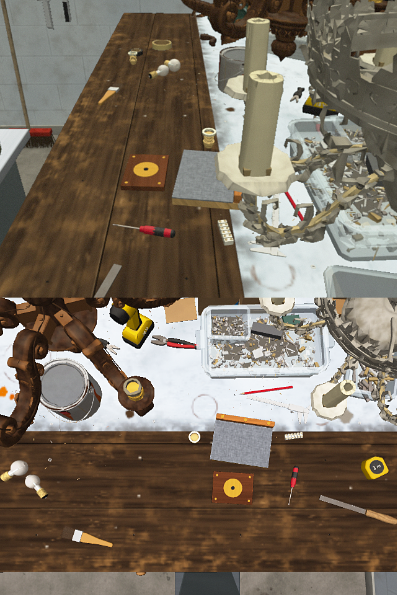

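The full views show nothing in the travel path; the chandelier and post lie beyond the bench at large x. I'll travel to a spot behind the plate, turning the tool to the board's yaw of about -8.3°.

Emit:
arm_command(steps=[[0.7,-20,-22,0,-1],[0.7,-60,-66,10,-2],[0.7,-105,-117,20,-4],[0.7,-150,-167,30,-5],[0.7,-195,-217,45,-6],[0.7,-240,-267,60,-7],[0.7,-285,-317,80,-8],[0.7,-330,-368,100,-9],[0.7,-370,-413,120,-10],[0.7,-400,-446,140,-10.6],[0.7,-414,-462,150,-10.6],[0.7,-419.5,-468,155,-10.6],[0.7,-419.5,-468,155,-10.6],[0.7,-419.5,-468,155,-10.6]])

```text
clock: 3.0
eef_pos: [423.3, -57.8, 70.0]
eef_rot: [3.142, 0.001, 2.997]
wrist_force: [0.6, -0.6, 0.4]
finger_gap: 65.8
finger_force: 0.0
```

```bash
python3 -c "
from h import *
st()"
```

```text
t 3.0 pos [423.3 -57.8  70. ] rot [3.142e+00 1.000e-03 2.997e+00] F [ 0.6 -0.6  0.4] gap 65.8 ff 0.0 q [-0.221  0.242  2.004  0.     0.896 -1.648]
```

Emit:
arm_command(steps=[[0.7,0,0,15,0],[0.7,0,0,32,0],[0.7,0,0,44,0],[0.7,0,0,48,0],[0.7,0,0,48,0]])

```text
clock: 3.62
eef_pos: [423.4, -58.6, 21.3]
eef_rot: [3.142, -0.0, 2.996]
wrist_force: [1.1, -0.7, -0.4]
finger_gap: 65.9
finger_force: 0.0
```

Emit:
arm_command(steps=[[0.7,0,0,1,0],[0.7,0,0,2,0],[0.7,0,0,2,0]])

```text
clock: 4.0
eef_pos: [423.5, -58.7, 19.5]
eef_rot: [-3.142, 0.0, 2.996]
wrist_force: [-0.0, 0.7, 0.3]
finger_gap: 65.3
finger_force: 0.0
```

Emit:
arm_command(steps=[[0.7,-6,0,0.3,0],[0.7,-13,0,0.3,0],[0.7,-18,0,0.3,0],[0.7,-22,0,0.3,0],[0.7,-26,0,0.3,0],[0.7,-30,0,0.3,0],[0.7,-34,0,0.3,0],[0.7,-38,0,0.3,0],[0.7,-42,0,0.3,0],[0.7,-46,0,0.3,0],[0.7,-49,0,0.3,0],[0.7,-50,0,0.3,0],[0.7,-50,0,0.3,0]])

```text
clock: 5.62
eef_pos: [471.8, -65.8, 19.2]
eef_rot: [3.142, -0.004, 2.996]
wrist_force: [-12.5, 0.9, 14.7]
finger_gap: 65.4
finger_force: 7.4
```

```bash
python3 - <<'E'
from h import *
st()
c=imaging.camera("side")
cv2.imwrite("pics/s2.png",cv2.resize(c["img"][:,:,::-1][170:370,120:400],None,fx=2.8,fy=2.8))
st()
E
```

```text
t 5.625 pos [471.8 -65.8  19.2] rot [ 3.142 -0.004  2.996] F [-12.5   0.9  14.7] gap 65.4 ff 7.4 q [-0.215  0.431  1.892 -0.     0.822 -1.64 ]
t 5.675 pos [471.8 -65.8  19.2] rot [ 3.142 -0.004  2.996] F [-12.2   0.7  13.7] gap 65.9 ff 7.3 q [-0.215  0.431  1.892 -0.     0.822 -1.64 ]
```

View pics/s2.png

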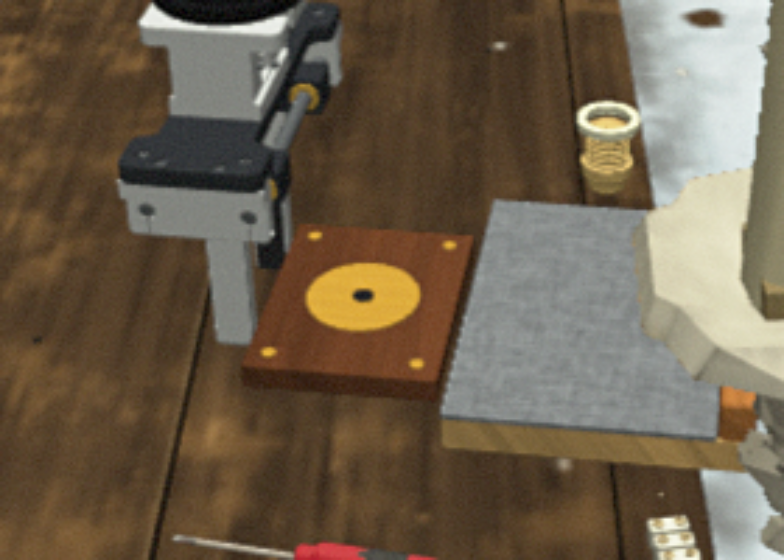

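The fingers stand at the plate's near edge and its far edge is flush with the step (about (455,330)); 12 N push. Next comes the lift, in small steps.

Emit:
arm_command(steps=[[0.7,0,0,-0.7,0],[0.7,0,0,-1.5,0],[0.7,0.1,0,-2.5,0],[0.7,0.2,0,-3.5,0]])

```text
clock: 6.18
eef_pos: [472.9, -66.0, 22.8]
eef_rot: [-3.142, 0.0, 2.996]
wrist_force: [0.7, -1.3, 0.3]
finger_gap: 65.7
finger_force: 0.0
```

Emit:
arm_command(steps=[[0.7,1,0,1.5,0],[0.7,1,0,2.8,0],[0.7,0,0,2.8,0],[0.7,-1,0,2.8,0],[0.7,-1,0,2.8,0]])

```text
clock: 6.8
eef_pos: [473.7, -66.1, 19.8]
eef_rot: [-3.142, -0.0, 2.996]
wrist_force: [-0.0, 0.6, -0.2]
finger_gap: 65.6
finger_force: 0.1
```

Emit:
arm_command(steps=[[0.7,-0.5,0,0,0],[0.7,-1,0,0,0],[0.7,-1.5,0,0,0],[0.7,-2,0,0,0],[0.7,-2,0,0,0]])

```text
clock: 7.42
eef_pos: [475.7, -66.4, 19.9]
eef_rot: [3.142, 0.0, 2.996]
wrist_force: [0.2, 0.6, -0.1]
finger_gap: 65.6
finger_force: 0.2
```

Emit:
arm_command(steps=[[0.7,-0.7,0,0,0],[0.7,-1.4,0,0,0],[0.7,-2,0,0,0],[0.7,-2,0,0,0]])

```text
clock: 7.92
eef_pos: [477.7, -66.7, 19.9]
eef_rot: [-3.142, 0.0, 2.996]
wrist_force: [-1.1, 0.8, 1.0]
finger_gap: 66.1
finger_force: 0.5
```

Emit:
arm_command(steps=[[0.7,-0.7,0,0,0],[0.7,-1.4,0,0,0],[0.7,-1.4,0,0,0]])

```text
clock: 8.3
eef_pos: [478.9, -66.9, 19.8]
eef_rot: [3.142, -0.0, 2.996]
wrist_force: [-4.1, 0.5, 2.4]
finger_gap: 65.7
finger_force: 1.9
```

Emit:
arm_command(steps=[[0.7,-0.5,0,0,0],[0.7,-0.5,0,0,0]])

```text
clock: 8.55
eef_pos: [478.9, -66.8, 19.8]
eef_rot: [3.142, -0.002, 2.996]
wrist_force: [-7.8, 1.3, 7.0]
finger_gap: 65.8
finger_force: 3.9
```

Emit:
arm_command(steps=[[0.7,-0.3,0,-0.7,0],[0.7,-0.3,0,-1.4,0],[0.7,-0.2,0,-2.2,0],[0.7,-0.1,0,-3,0]])

```text
clock: 9.05
eef_pos: [479.0, -66.7, 22.4]
eef_rot: [3.141, -0.002, 2.996]
wrist_force: [-4.3, 1.9, -0.9]
finger_gap: 65.9
finger_force: 2.4
```

```bash
python3 - <<'E'
from h import *
c=imaging.camera("side")
cv2.imwrite("pics/s3.png",cv2.resize(c["img"][:,:,::-1][220:330,160:330],None,fx=4.5,fy=4.5))
st()
E
```

```text
t 9.1 pos [479.  -66.7  22.5] rot [ 3.141e+00 -2.000e-03  2.996e+00] F [-4.3  1.8 -0.5] gap 65.6 ff 2.6 q [-0.214  0.436  1.873  0.     0.834 -1.639]
```

View pics/s3.png

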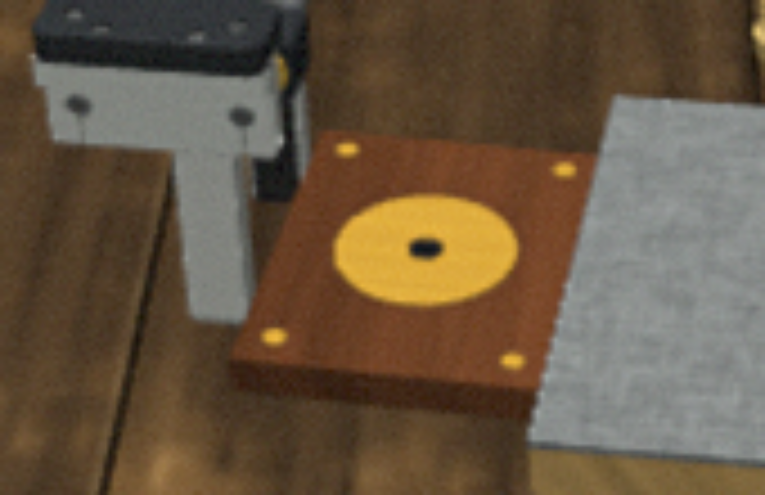

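The near edge (240,360) seems slightly raised, and Fz of about -1 N matches half the plate's weight. Continuing.

Emit:
arm_command(steps=[[0.7,-0.2,0,-1,0],[0.7,-0.2,0,-2,0],[0.7,-0.1,0,-3,0],[0.7,-0.1,0,-4,0]])

```text
clock: 9.6
eef_pos: [478.9, -66.7, 26.4]
eef_rot: [3.141, -0.002, 2.996]
wrist_force: [-5.0, 2.5, -0.9]
finger_gap: 65.9
finger_force: 3.0
```

Emit:
arm_command(steps=[[0.7,-0.1,0,-1.3,0],[0.7,-0.1,0,-2.6,0],[0.7,-0.1,0,-4,0],[0.7,-0.1,0,-5.3,0],[0.7,-0.1,0,-6.6,0],[0.7,-0.1,0,-8,0]])

```text
clock: 10.35
eef_pos: [478.9, -66.7, 34.3]
eef_rot: [3.141, -0.002, 2.996]
wrist_force: [-5.8, 2.9, -0.5]
finger_gap: 65.6
finger_force: 3.2
```

```bash
python3 - <<'E'
from h import *
c=imaging.camera("side")
cv2.imwrite("pics/s4.png",cv2.resize(c["img"][:,:,::-1][220:330,160:330],None,fx=3.5,fy=3.5))
st()
E
```

```text
t 10.4 pos [478.9 -66.7  34.5] rot [ 3.141e+00 -2.000e-03  2.996e+00] F [-7.4  1.6 -0.7] gap 66.1 ff 3.5 q [-0.214  0.414  1.869  0.     0.861 -1.639]
```

View pics/s4.png

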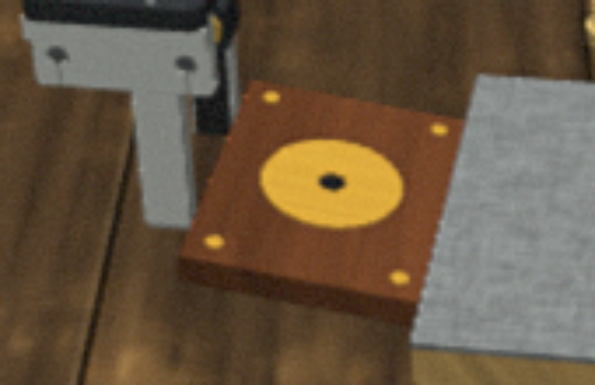

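The plate tilts up with the near edge at (185,265) and the fingers holding it. Following the arc.

Emit:
arm_command(steps=[[0.7,-0.2,0,-1.6,0],[0.7,-0.3,0,-3.2,0],[0.7,-0.4,0,-4.8,0],[0.7,-0.5,0,-6.4,0],[0.7,-0.7,0,-8.2,0],[0.7,-0.9,0,-10,0],[0.7,-1.1,0,-11.6,0],[0.7,-1.3,0,-13.1,0]])

```text
clock: 11.4
eef_pos: [480.2, -66.9, 47.5]
eef_rot: [3.141, -0.002, 2.996]
wrist_force: [-7.1, 1.3, 0.3]
finger_gap: 65.9
finger_force: 3.4
```

Emit:
arm_command(steps=[[0.7,-0.3,0,-1.7,0],[0.7,-0.6,0,-3.4,0],[0.7,-0.9,0,-5,0],[0.7,-1.3,0,-6.6,0],[0.7,-1.8,0,-8.6,0],[0.7,-2.4,0,-10.7,0],[0.7,-3,0,-12.7,0],[0.7,-3.6,0,-14.7,0]])

```text
clock: 12.4
eef_pos: [483.8, -67.4, 62.3]
eef_rot: [3.141, -0.002, 2.996]
wrist_force: [-7.1, 1.5, 1.9]
finger_gap: 65.9
finger_force: 3.8
```

Emit:
arm_command(steps=[[0.7,-0.7,0,-1.9,0],[0.7,-1.4,0,-3.8,0],[0.7,-2.2,0,-5.8,0],[0.7,-3,0,-7.7,0],[0.7,-3.9,0,-9.6,0],[0.7,-4.8,0,-11.4,0],[0.7,-5.7,0,-13.3,0],[0.7,-6.6,0,-15.1,0]])

```text
clock: 13.4
eef_pos: [490.2, -68.4, 77.5]
eef_rot: [3.141, -0.003, 2.996]
wrist_force: [-9.3, 2.7, 3.9]
finger_gap: 65.8
finger_force: 5.2
```

Emit:
arm_command(steps=[[0.7,-0.8,0,-1.7,0],[0.7,-1.7,0,-3.4,0],[0.7,-2.7,0,-5.1,0],[0.7,-3.8,0,-6.9,0],[0.7,-5,0,-8.5,0],[0.7,-6.2,0,-10.1,0],[0.7,-7.5,0,-11.7,0],[0.7,-8.8,0,-13.3,0]])

```text
clock: 14.4
eef_pos: [499.8, -69.9, 91.2]
eef_rot: [-3.142, -0.0, 2.996]
wrist_force: [-1.5, 0.9, 1.3]
finger_gap: 65.7
finger_force: 0.9
```

```bash
python3 - <<'E'
from h import *
c=imaging.camera("side")
cv2.imwrite("pics/s5.png",cv2.resize(c["img"][:,:,::-1][180:330,160:360],None,fx=3.5,fy=3.5))
st()
E
```

```text
t 14.45 pos [500.3 -70.   91.4] rot [-3.141e+00  1.000e-03  2.996e+00] F [-2.1  0.7  0.5] gap 65.4 ff 1.0 q [-0.212  0.358  1.782 -0.     1.001 -1.637]
```

View pics/s5.png

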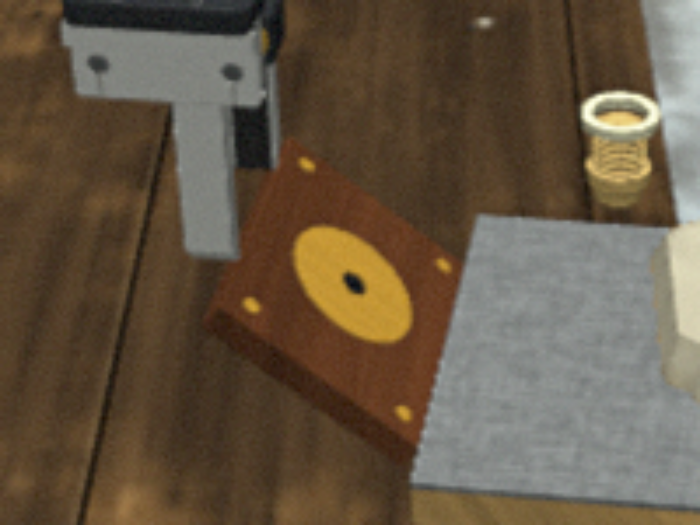

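Picture: the plate is tilted, but its near bottom edge (205,320) lies below the fingertip (225,258), so the tip may sit high on the near face. I'll fit the tilt numerically.

```bash
cat >> h.py <<'E'
S=np.array([585.4,-91.2]);U=np.array([.9895,-.1444]);V=np.array([.1444,.9895])
def w(u,v,z): return np.array([*(S+u*U+v*V),z])
def tilt(name="side",v0=9):
    c=imaging.camera(name); k=outline(c,"plate"); 
    m=np.zeros((480,640),np.uint8); cv2.drawContours(m,[k],-1,1,-1)
    best=[]
    for th in np.arange(0,90,1.):
        t=np.radians(th); e=np.array([-np.cos(t),np.sin(t)]); n=np.array([np.sin(t),np.cos(t)])
        for du in (-8,-6,-4,-2,0,2):
            P=[w(*( [a[0],v0+sv,a[1]])) for sv in(-65,65) for a in [np.array([-14*np.sin(t)+du,0])+s*e+h*n for s in(0,100) for h in(0,14)]]
            q=project(c,P).astype(np.float32); r=np.zeros_like(m); cv2.fillConvexPoly(r,cv2.convexHull(q).astype(np.int32),1)
            if name=="side": r[:, :]=r
            best.append(((m&r).sum()/(m|r).sum(),th,du))
    best.sort(reverse=True); print(name,best[:6]); return c
E
python3 - <<'E'
from h import *
c=tilt("side"); st()
print("tip px",project(c,[w(*( [ (np.array([500.3,-70])-S)@U+8, (np.array([500.3,-70])-S)@V-39,72.3]))]))
E
```

```text
side [(np.float64(0.9063900023579344), np.float64(37.0), 0), (np.float64(0.9012432559230589), np.float64(35.0), 0), (np.float64(0.8995551393116367), np.float64(36.0), 0), (np.float64(0.8990847218962685), np.float64(36.0), 2), (np.float64(0.8973752660203358), np.float64(38.0), -2), (np.float64(0.8963500233972859), np.float64(35.0), 2)]
t 14.55 pos [500.2 -70.   91.2] rot [-3.142e+00  1.000e-03  2.996e+00] F [-1.8  0.1  0.7] gap 65.4 ff 1.0 q [-0.212  0.358  1.782 -0.     1.001 -1.637]
tip px [[226.25503417 254.80752444]]
```

The fit gives a tilt of about 37° with the tip near the top of the near face; it slipped up when I reduced the push. A firmer squeeze along the plate will keep it sticking, so I'll restore that first.

Emit:
arm_command(steps=[[0.7,-0.2,0,0.1,0],[0.7,-0.4,0,0.3,0],[0.7,-0.6,0,0.4,0],[0.7,-0.6,0,0.4,0]])

```text
clock: 15.05
eef_pos: [500.4, -70.0, 90.6]
eef_rot: [-3.142, -0.0, 2.996]
wrist_force: [-2.9, 0.7, 2.6]
finger_gap: 65.8
finger_force: 2.0
```

Emit:
arm_command(steps=[[0.7,-1.3,0,-1,0],[0.7,-2.4,0,-2.2,0],[0.7,-3.6,0,-3.3,0],[0.7,-4.7,0,-4.5,0],[0.7,-4.7,0,-4.5,0]])

```text
clock: 15.68
eef_pos: [505.1, -70.7, 95.3]
eef_rot: [-3.142, -0.0, 2.996]
wrist_force: [-5.1, 1.1, 4.6]
finger_gap: 65.7
finger_force: 3.2
```

```bash
python3 - <<'E'
from h import *
c=tilt("side"); st()
E
```

```text
side [(np.float64(0.9085865894838399), np.float64(42.0), 0), (np.float64(0.9064903846153847), np.float64(40.0), 2), (np.float64(0.8998334522959791), np.float64(41.0), 0), (np.float64(0.8971007604562737), np.float64(39.0), 2), (np.float64(0.8960607498813479), np.float64(38.0), 2), (np.float64(0.8954093705631803), np.float64(40.0), 0)]
t 15.775 pos [505.1 -70.7  95.2] rot [-3.142 -0.     2.996] F [-4.5 -0.3  4.2] gap 65.9 ff 3.2 q [-0.211  0.362  1.765 -0.     1.015 -1.636]
```

Emit:
arm_command(steps=[[0.7,-1.6,0,-1.5,0],[0.7,-3.2,0,-3.1,0],[0.7,-4.8,0,-4.6,0],[0.7,-6.5,0,-6.1,0],[0.7,-8.3,0,-7.5,0],[0.7,-10.1,0,-8.8,0],[0.7,-11.9,0,-10.1,0],[0.7,-13.7,0,-11.4,0]])

```text
clock: 16.77
eef_pos: [518.9, -72.7, 106.6]
eef_rot: [3.142, 0.0, 2.996]
wrist_force: [-1.5, 0.0, 1.9]
finger_gap: 65.8
finger_force: 1.5
```

Emit:
arm_command(steps=[[0.7,-0.4,0,0.5,0],[0.7,-2,0,-0.4,0],[0.7,-4,0,-1.6,0],[0.7,-6,0,-2.8,0],[0.7,-8,0,-3.8,0],[0.7,-10,0,-4.8,0],[0.7,-11.9,0,-5.7,0]])

```text
clock: 17.65
eef_pos: [530.6, -74.5, 112.5]
eef_rot: [-3.142, 0.0, 2.996]
wrist_force: [-1.9, 0.4, 5.1]
finger_gap: 65.6
finger_force: 2.8
```

```bash
python3 - <<'E'
from h import *
c=tilt("side"); st()
E
```

```text
side [(np.float64(0.8974930362116992), np.float64(63.0), 0), (np.float64(0.8966372657111357), np.float64(61.0), 0), (np.float64(0.8957987838584853), np.float64(62.0), 0), (np.float64(0.8841961852861036), np.float64(60.0), 0), (np.float64(0.882854705715098), np.float64(66.0), -2), (np.float64(0.8825129181397878), np.float64(59.0), 2)]
t 17.75 pos [530.7 -74.5 112.5] rot [-3.142e+00  1.000e-03  2.996e+00] F [-2.9  0.3  5.3] gap 65.5 ff 3.0 q [-0.208  0.389  1.68  -0.     1.072 -1.633]
```

Emit:
arm_command(steps=[[0.7,-2.5,0,-0.8,0],[0.7,-5,0,-1.6,0],[0.7,-7.6,0,-2.5,0],[0.7,-10.2,0,-3.2,0],[0.7,-13,0,-3.9,0],[0.7,-16,0,-4.5,0],[0.7,-19,0,-5.1,0],[0.7,-21.7,0,-5.5,0]])

```text
clock: 18.75
eef_pos: [552.5, -77.7, 118.5]
eef_rot: [-3.141, 0.002, 2.996]
wrist_force: [-2.1, 0.2, 8.1]
finger_gap: 65.9
finger_force: 4.4
```

Emit:
arm_command(steps=[[0.7,-2.5,0,-0.6,0],[0.7,-5,0,-0.9,0],[0.7,-8,0,-1.1,0],[0.7,-11,0,-1.2,0],[0.7,-14,0,-1.2,0],[0.7,-17,0,-1,0]])

```text
clock: 19.5
eef_pos: [569.6, -80.3, 119.5]
eef_rot: [-3.141, 0.003, 2.996]
wrist_force: [-0.4, -1.1, 7.6]
finger_gap: 66.1
finger_force: 4.2
```

```bash
python3 - <<'E'
from h import *
c=tilt("side"); st()
cv2.imwrite("pics/s6.png",cv2.resize(c["img"][:,:,::-1][170:320,180:380],None,fx=3.2,fy=3.2))
E
```

```text
side [(np.float64(0.8180067404910929), np.float64(89.0), -2), (np.float64(0.7941176470588235), np.float64(88.0), -2), (np.float64(0.7904328018223234), np.float64(87.0), 0), (np.float64(0.7796610169491526), np.float64(88.0), 0), (np.float64(0.7661141804788214), np.float64(89.0), 0), (np.float64(0.7625109745390694), np.float64(85.0), 2)]
t 19.6 pos [569.7 -80.3 119.5] rot [-3.141e+00  3.000e-03  2.996e+00] F [-0.5 -0.9  7.7] gap 66.0 ff 4.1 q [-0.204  0.458  1.56  -0.     1.121 -1.629]
```

View pics/s6.png

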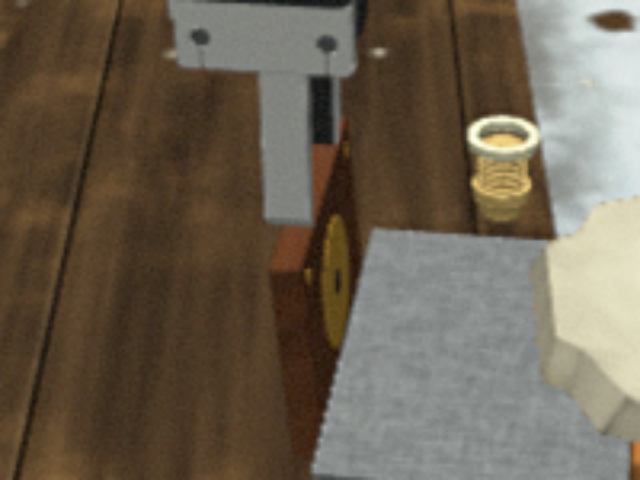

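The plate is nearly upright: edge face at (295,245), fingertips resting on its near edge. I'll drag it past upright with a lighter press.

Emit:
arm_command(steps=[[0.7,-2,0,0.1,0],[0.7,-4.5,0,0.2,0],[0.7,-7,0,0.2,0],[0.7,-9.5,0,0.2,0],[0.7,-12,0,0,0]])

```text
clock: 20.23
eef_pos: [581.2, -82.0, 119.5]
eef_rot: [-3.141, 0.002, 2.996]
wrist_force: [-3.4, -0.2, 8.5]
finger_gap: 65.5
finger_force: 4.3
```

Emit:
arm_command(steps=[[0.7,-2.5,0,-0.5,0],[0.7,-5,0,-0.7,0],[0.7,-7.5,0,-0.7,0],[0.7,-10,0,-0.7,0],[0.7,-12.5,0,-0.6,0]])

```text
clock: 20.85
eef_pos: [593.3, -83.7, 119.5]
eef_rot: [-3.142, 0.001, 2.996]
wrist_force: [-0.2, -1.1, 4.0]
finger_gap: 65.8
finger_force: 2.3
```

```bash
python3 - <<'E'
from h import *
c=imaging.camera("side"); st()
cv2.imwrite("pics/s7.png",cv2.resize(c["img"][:,:,::-1][170:320,180:380],None,fx=3.2,fy=3.2))
E
```

```text
t 20.9 pos [593.5 -83.7 119.5] rot [-3.142e+00  1.000e-03  2.996e+00] F [-0.9  0.2  4.4] gap 65.9 ff 2.6 q [-0.201  0.509  1.484 -0.     1.148 -1.626]
```

View pics/s7.png

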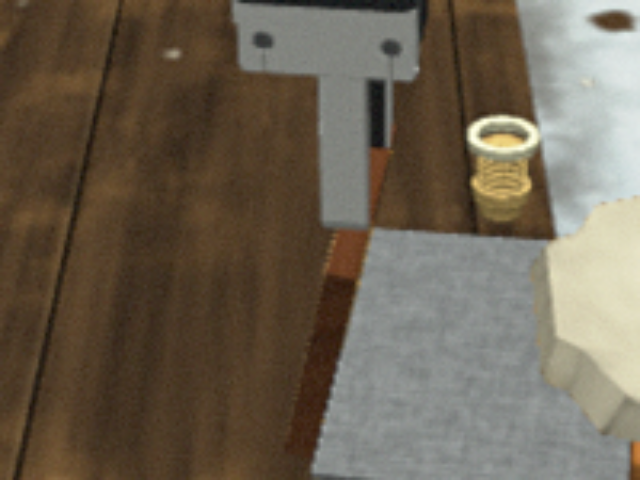

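It leans past upright over the step, its top at (350,230). Dragging a bit further.

Emit:
arm_command(steps=[[0.7,-2.5,0,0.1,0],[0.7,-5,0,0.4,0],[0.7,-7.5,0,0.8,0],[0.7,-10,0,1.4,0],[0.7,-12.5,0,2.2,0]])

```text
clock: 21.52
eef_pos: [605.5, -85.4, 117.0]
eef_rot: [3.142, 0.0, 2.996]
wrist_force: [0.3, 0.6, 3.9]
finger_gap: 65.5
finger_force: 1.7
```

Emit:
arm_command(steps=[[0.7,-2.5,0,0.9,0],[0.7,-5,0,1.9,0],[0.7,-7.5,0,3,0],[0.7,-10,0,4.3,0]])

```text
clock: 22.02
eef_pos: [615.4, -86.9, 112.7]
eef_rot: [-3.142, -0.0, 2.996]
wrist_force: [1.2, 0.3, 2.2]
finger_gap: 65.3
finger_force: 1.2
```

Emit:
arm_command(steps=[[0.7,-3,0,1.5,0],[0.7,-6,0,3.5,0],[0.7,-9,0,6,0],[0.7,-9,0,-5,0],[0.7,-9,0,-20,0],[0.7,-9,0,-20,0]])

```text
clock: 22.78
eef_pos: [624.8, -88.3, 135.0]
eef_rot: [-3.141, 0.003, 2.996]
wrist_force: [1.0, -0.5, -0.1]
finger_gap: 65.9
finger_force: 0.0
```

```bash
python3 - <<'E'
from h import *
st()
for n in ("side","top"):
    c=imaging.camera(n); k=outline(c,"plate"); print(n,None if k is None else cv2.boundingRect(k.astype(np.int32)), rect(c,"plate",36))
cs=imaging.camera("side"); 
cv2.imwrite("pics/s8.png",np.hstack([cv2.resize(cs["img"][:,:,::-1][170:330,180:380],(400,320)),cv2.resize(c["img"][:,:,::-1][170:330,280:480],(400,320))]))
E
```

```text
t 22.775 pos [624.8 -88.3 135. ] rot [-3.141e+00  3.000e-03  2.996e+00] F [ 1.  -0.5 -0.1] gap 65.9 ff 0.0 q [-0.198  0.557  1.371 -0.     1.211 -1.623]
side (253, 241, 80, 64) ((597.4029541015625, -97.15758514404297), (145.39382934570312, 102.11064147949219), 81.45387268066406)
top (348, 245, 15, 38) ((591.2518310546875, -30.824722290039062), (19.82499885559082, 75.43046569824219), 81.58856201171875)
```

View pics/s8.png

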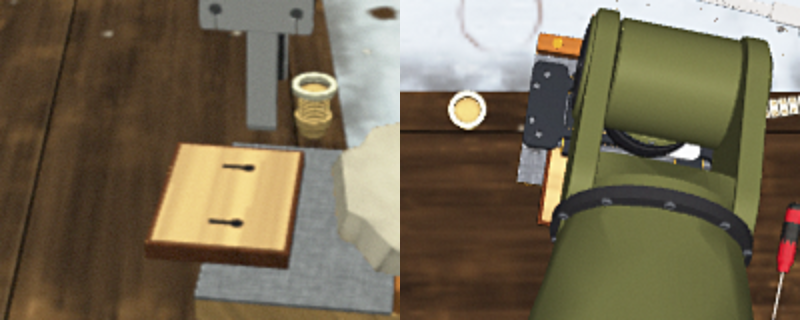

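The plate lies face down on the pad, pale back up, overhanging the step by about 40 mm. I'll go back behind it and down for the final push.

Emit:
arm_command(steps=[[0.7,20,0,0,0],[0.7,60,0,0,0],[0.7,100,0,0,0],[0.7,116,0,20,0],[0.7,116,0,50,0],[0.7,116,0,80,0],[0.7,116,0,90,0],[0.7,116,0,90,0]])

```text
clock: 24.12
eef_pos: [509.4, -71.3, 42.9]
eef_rot: [3.142, -0.001, 2.996]
wrist_force: [1.1, -0.3, 0.3]
finger_gap: 65.6
finger_force: 0.0
```

Emit:
arm_command(steps=[[0.7,-5,0,0,0],[0.7,-10,0,0,0],[0.7,-15,0,0,0],[0.7,-20,0,0,0],[0.7,-25,0,0,0],[0.7,-30,0,0,0],[0.7,-35,0,0,0],[0.7,-40,0,0,0],[0.7,-44,0,0,0],[0.7,-48,0,0,0],[0.7,-52,0,0,0],[0.7,-56,0,0,0],[0.7,-60,0,0,0],[0.7,-60,0,0,0]])

```text
clock: 25.88
eef_pos: [569.1, -80.1, 42.8]
eef_rot: [-3.142, 0.0, 2.996]
wrist_force: [-0.1, 0.1, -0.4]
finger_gap: 65.5
finger_force: 0.0
```

Emit:
arm_command(steps=[[0.7,-4,0,-2,0],[0.7,-8,0,-2,0],[0.7,-12,0,-2,0],[0.7,-16,0,-2,0],[0.7,-20,0,-2,0],[0.7,-24,0,-2,0],[0.7,-27,0,-2,0],[0.7,-30,0,-2,0],[0.7,-33,0,-2,0],[0.7,-34,0,-2,0],[0.7,-34,0,-2,0]])

```text
clock: 27.25
eef_pos: [602.5, -85.0, 44.8]
eef_rot: [-3.142, 0.0, 2.996]
wrist_force: [0.7, 0.4, 0.4]
finger_gap: 65.6
finger_force: 0.1
```

```bash
python3 - <<'E'
from h import *
st(); c=imaging.camera("side"); print(rect(c,"plate",36))
E
```

```text
t 27.25 pos [602.5 -85.   44.8] rot [-3.142  0.     2.996] F [0.7 0.4 0.4] gap 65.6 ff 0.1 q [-0.2    0.623  1.499 -0.     1.019 -1.625]
((656.5072021484375, -105.88802337646484), (149.1178436279297, 97.51542663574219), 84.7138671875)
```

Emit:
arm_command(steps=[[0.7,-1,0,0,0],[0.7,-2,0,0,0],[0.7,-3,0,0,0],[0.7,-4,0,0,0],[0.7,-5,0,0,0],[0.7,-5,0,0,0]])

```text
clock: 28.1
eef_pos: [607.5, -85.7, 44.9]
eef_rot: [-3.142, 0.0, 2.996]
wrist_force: [-0.4, -0.5, -0.1]
finger_gap: 65.7
finger_force: 0.0
```

Emit:
arm_command(steps=[[0.7,-0.7,0,0,0],[0.7,-1.4,0,0,0],[0.7,-1.4,0,0,0]])

```text
clock: 28.48
eef_pos: [608.8, -85.9, 44.9]
eef_rot: [-3.142, 0.0, 2.996]
wrist_force: [-0.8, 0.6, 0.5]
finger_gap: 65.7
finger_force: 0.3
```

Emit:
arm_command(steps=[[0.7,-0.5,0,0,0],[0.7,-1,0,0,0],[0.7,-1,0,0,0]])

```text
clock: 28.85
eef_pos: [609.5, -86.0, 44.9]
eef_rot: [3.142, -0.001, 2.996]
wrist_force: [-4.3, 1.5, 2.0]
finger_gap: 65.5
finger_force: 2.2
```

Emit:
arm_command(steps=[[0.7,-0.5,0,0,0],[0.7,-0.8,0,0,0],[0.7,-0.8,0,0,0]])

```text
clock: 29.22
eef_pos: [609.6, -86.0, 44.8]
eef_rot: [3.142, -0.002, 2.996]
wrist_force: [-10.7, 1.7, 7.9]
finger_gap: 65.9
finger_force: 5.3
```

Firm contact exactly at the predicted home position (TCP u of about 23). Backing off and clearing the view.

Emit:
arm_command(steps=[[0.7,1,0,0,0],[0.7,3,0,0,0],[0.7,10,0,0,0],[0.7,25,0,0,0],[0.7,40,0,-15,0],[0.7,70,0,-45,0],[0.7,110,0,-85,0],[0.7,150,0,-120,0],[0.7,190,0,-150,0],[0.7,190,0,-150,0]])

```text
clock: 30.48
eef_pos: [421.7, -58.5, 197.1]
eef_rot: [-3.141, 0.005, 2.996]
wrist_force: [1.0, -0.6, 0.3]
finger_gap: 66.0
finger_force: 0.0
```

```bash
python3 - <<'E'
from h import *
st(); c=imaging.camera("top"); r=rect(c,"plate",36); print(r)
if r: print("board uv",(np.array(r[0])-S)@U-75,(np.array(r[0])-S)@V)
for n,z in [("lamp_holder_centre",47),("driver_centre",9),("terminal_centre",13)]: print(n,rect(c,n,z))
cs=imaging.camera("side")
cv2.imwrite("pics/end.png",np.hstack([cv2.resize(cs["img"][:,:,::-1][180:340,200:400],(400,320)),cv2.resize(c["img"][:,:,::-1][160:320,300:500],(400,320))]))
E
```

```text
t 30.475 pos [421.7 -58.5 197.1] rot [-3.141  0.005  2.996] F [ 1.  -0.6  0.3] gap 66.0 ff 0.0 q [-0.224  0.044  1.888 -0.     1.205 -1.649]
((665.75830078125, -95.99536895751953), (131.19635009765625, 101.91999816894531), 81.83645629882812)
board uv 5.206989900512724 6.858721049346929
lamp_holder_centre ((666.5213623046875, 52.09027099609375), (35.14525604248047, 35.14543914794922), 45.50331115722656)
driver_centre ((541.6267700195312, -270.3090515136719), (17.8599853515625, 75.70172882080078), 75.64144897460938)
terminal_centre ((676.2850341796875, -272.14947509765625), (17.66860580444336, 57.810096740722656), 5.839156627655029)
```

View pics/end.png

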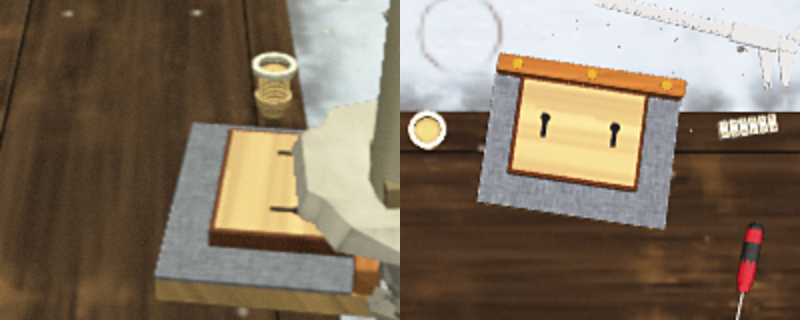

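The picture shows the plate pale side up (580,130) and square against the fence (590,75); the lamp holder, terminal strip and driver have not moved. Handing in.

```bash
python3 -c "
from cell import job
print(job.sign_off())"
```

```text
the job is handed in; nothing more can be done
None
```

The plate lies face down on the pad, square against the fence; measured wrist force while touching it stayed under about 14 N (read at the end of each move), nothing beside the board moved, the gripper is clear, and the job was handed in at about 31 s.

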